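# Clip a friction block onto a pull gauge's snap hook

## Task

Clip the wooden friction block to the pull gauge: push its steel eye sideways through the snap hook's sprung gate until the gate has snapped shut behind it. Then check the catch by pulling the block straight back from the gauge with about 8 N for a second, never loading the hook with more than 14 N, and let go of the block standing flat on the bench, still clipped on. Leave the plain block and the glassware and weight where they are.

Things in the scene. Friction and masses are not known exactly. Their poses are not given: they have to be found in the camera images.
- gauge: Pull gauge fixed to the bench: grey housing and foot, 75 mm wide, 50 high, x = +25 to +200 mm, dial on top. z up, x towards the housing. Its rod, which carries the hook's pin, lies on the x axis 25 mm up, pin 0 to 54 mm on the -x side of the origin; pulled along -x it first runs out freely (1 N friction) by 0 to 30 mm, unseen and different each time, then against a spring: 8 N/mm, hard stop after 5 mm.
- hook: Steel snap hook of 6 mm wire, lying flat 25 mm above the bench. Origin on its upright pivot pin, runs along its own -x; plain side y = -13 mm, gate side +y. Swivels with slight friction up to 0.22 rad either side of the gauge's axis and may stand anywhere there; a sideways push swings it to its stop first. Inside, the eye's wire has room from y = -8 to +8 mm.
- hook_front (a point): Wire centre at the middle of the hook's rounded front end, 69 mm from the pin (outer face 72 mm); the eye's far wire seats against it with its centre 64 mm from the pin.
- hook_nose (a point): Wire centre near the end of the hook's nose: 59 mm from the pin along the hook's -x, at y = +13 mm; its tip (at 56 mm) points back towards the pin and meets the gate's free end.
- gate (a joint): Sprung gate, a 4 mm bar hinged at x = -18, y = +13 mm of the hook, 37 mm long. 0 shut, grows swinging inward (hook's -y), stop 0.8 rad. Spring: about 1.6 N at the free end at first, 3.3 N at 0.6 rad. An eye pushed in past the nose (12 to 20 mm from touching) still leans on the gate, which snaps shut only once the eye's far wire is drawn off its free end towards the hook's front.
- gate_tip (a point): Centre of the gate's round free end (2 mm radius).
- block_mid (a point): Centre of the friction block, 23 mm above its underside: wood, 90 (x) x 45 (y) x 46 mm (z), 0.15 to 0.31 kg, with a steel screw eye on its +x end face. Axes: x towards the eye, z up. It lies on the bench on one side of the gauge, eye roughly away from the robot.
- eye (a point): Centre of the eye's wire at its point farthest from the block: 83 mm from the block's centre along the block's x, 25 mm above the block's underside (2 mm above block_mid), thus level with the hook when the block stands on the bench. The eye is an upright ring in the block's x-z plane, 4 mm wire, 26 mm hole, 34 mm outside; its centre is 68 mm from the block's centre along x.
- plain_block: Plain wooden block without eye, 90 x 45 x 30 mm high, origin under its centre; a bystander on the other side.
- beaker: Glass beaker, 68 mm across, 95 mm high, origin under its centre; bystander.
- flask: Conical glass flask, 74 mm across, 108 mm high, origin under its centre; bystander.
- cylinder: Clear measuring cylinder, foot 60 mm across, 152 mm high, origin under its centre; bystander.
- weight: Brass weight, 38 mm across, 52 mm high, origin under its centre; bystander.
There are look-alikes about, which are no part of the job. What is shaped like the part that bears block_mid but green is not meant.

How it is judged:
On the way, in this order (a step that is already met when the one before it is completed fails the run):
1. the eye's far wire is inside the snap hook and the gate is shut behind it (x of eye in the frame of hook between -0.068 and -0.045 m and y of eye in the frame of hook between -0.011 and 0.011 m and z of eye in the frame of hook between -0.012 and 0.012 m and value of joint gate below 0.1 rad), for 0.05 s.
2. the clipped block pulls the hook with 5 to 12 N for 0.8 s (all of step 1 and contact force between block and hook between 5 and 12 N), for 0.8 s.
At the end, for the whole second after the job is handed in: The eye's far wire is inside the hook's front part (45 to 68 mm from the pin, within 11 mm of its middle line, 12 mm of its height), the gate is shut (under 0.10 rad), the block stands flat on the bench (tilt under 0.06 rad, height within 3 mm), at rest and released (all of step 1 and angle between block_mid's own z axis and vertical below 0.06 rad and height (world z) of block_mid between 0.02 and 0.026 m and linear speed of block below 0.02 m/s); the robot touches nothing.
It fails at once if the block or its eye loads the hook with more than 14 N (contact force between block and hook above 14 N).
It fails at once if a bystander is moved more than 20 mm (distance of any of plain_block, beaker, flask, cylinder, weight from where it was at the start of the episode above 0.02 m).
It also fails if it takes over 70 s, if anything falls off the work surface, if the arm or the gripper's body presses on something with over 40 N, if the wrist force passes 120 N, or if a joint passes its speed limit or range.

## Robot

A 6-joint arm with a two-finger parallel gripper is mounted at the origin on the work surface. World frame = base frame: x ahead of the robot, y to its left, z up, the work surface at z = 0. Lengths are in m, angles in rad, forces in N, time in s.
With the tool pointing down it reaches from about 0.35 to 0.775 m from the base axis. Payload 7.3 kg.
Tool frame: the origin (TCP) lies at the very end of the fingers, on their centre line; the grasp point (between the pads) lies 19 mm behind it (robot.tcp_to_grasp is the distance from the TCP to the grasp point, in m); z points along the fingers, y is the direction in which the jaws open and shut (so a half turn about z gives the same grasp; the last joint's range is limited). The gripper opens to 92 mm and grips with 3 to 60 N. Pads are 19 mm wide; open, the fingers measure 130 mm over their backs; the gripper's body (75 mm by 190 mm) begins 47 mm behind the grasp point.
Start: joints at [-1.303, 0.342, 1.524, -0, 1.275, -0.146], TCP at [0.211, -0.481, 0.19] pointing down, gripper open.
Joint ranges: [-2.53, 2.53], [-0.77, 2.02], [0.04, 2.7], [-1, 4.14], [0.28, 2.66], [-3.11, 3.11]. Speed limits (rad/s): [2.57, 2.57, 3.14, 3.14, 3.14, 3.14].

## Interface

Orientations are given as [roll, pitch, yaw] about the fixed x, y, z axes, in that order (R = Rz(yaw) Ry(pitch) Rx(roll)).
In Python, from cell import robot gives the robot as it stands.
- The arm moves only by the tool arm_command, never from a script. Its argument "motion" is a list that holds one entry, the list of rows, each a list of 7 numbers: the turn, a rotation vector about the tool's x, y, z in units of 90 degrees (1.0 is 90 degrees), then the shift along the tool's x, y, z in units of 30 cm (1.0 is 30 cm), then the opening, from -1 (shut) to 1 (fully open). In form: [[[wx, wy, wz, tx, ty, tz, grip], ...]]. A call has 1 to 8 rows; each row is the pose to reach, as a shift and turn from the pose commanded when the call began, along the tool's axes at that moment; what a row does not reach only later rows make up. A row lasts 1/10 s, in which the tool goes at most 50 mm and 8.59 degrees, less where a joint would pass 70% of its speed; a pose out of reach is approached as far as the arm can. A call with a number of a shift or a turn outside -1 to 1 is refused whole. A call with a gripper value outside its range is refused whole. The fingers move at their own pace and stop on an object; "grip_force" is the grip in N (left out, the last holds). Time passes only in rows, so rows that repeat a pose let the fingers close. It gives the time, the measured TCP pose, the force and the opening at its end, in the units of the state.
- robot.observe(): the state, without advancing time (a new reading comes with each control period).
- robot.read_camera(name): name is "scene" or "top" or "wrist"; returns a dict with "image" (400x640x3 uint8, red, green, blue), "z_map" (400x640 float32, m along the optical axis (not along the pixel's ray), 0 where there is no reading), "fov_y" (degrees; the focal length in pixels is half the picture's height over the tangent of half this angle, whatever the lens; pixels are square), "cx", "cy" (the principal point, pixels), "cam_to_world" (4x4, takes a point from camera to world coordinates). Camera axes: x right, y down, z forward; pixel columns grow to the right and rows downward; lengths in m; the calibration is good to about 2 mm. A picture is of the moment at which its call begins.
- robot.hand_in(): hands the job in, once; it reports no verdict.
The state is a dict: "time": time; "qpos": joint angles; "qvel": joint speeds; "joint_efforts": joint torques, N m; "tool_pos": TCP position; "tool_rot": TCP orientation; "contact_force": force on the tool from outside, world axes, zero at the start; "torque": the same for the moment, N m; "opening": finger opening in m.
Only numpy, scipy, OpenCV 4.12 (cv2) and the standard library are available. Lean on these libraries where they do the work, as an engineer would, in place of code of your own. Each camera call takes 0.05 s, during which the arm holds its last target.

## Working session

There is one attempt and no reset: what is moved stays moved. The work goes in short steps, Python scripts to look and compute and a tool call to move; the robot and the scene stay as the last step left them, time stands still between calls to the robot, and variables do not carry over. Pictures are saved under pics/ and viewed, and the job is handed in when it is done.

Besides the shell and the picture viewer there is one more tool, called as name(argument=value, ...), one argument or row to a line, values as JSON. arm_command: Moves the arm, as the interface text tells. Its arguments: {"type":"object","properties":{"motion":{"type":"array"},"grip_force":{"type":"number"}},"required":["motion"]}

```bash
ls; mkdir -p pics; cat > h.py <<'E'
import numpy as np, cv2
from cell import robot
def cam(n):
    c=robot.read_camera(n); im=c["image"]
    c["f"]=im.shape[0]/2/np.tan(np.radians(c["fov_y"]/2)); return c
def save(c,name): cv2.imwrite("pics/"+name,c["image"][:,:,::-1])
def ray(c,u,v):
    M=c["cam_to_world"]; d=np.array([(u-c["cx"])/c["f"],(v-c["cy"])/c["f"],1.]); return M[:3,3],M[:3,:3]@d
def onz(c,u,v,z):
    o,d=ray(c,u,v); return o+d*(z-o[2])/d[2]
def cloud(c):
    H,W=c["z_map"].shape; u,v=np.meshgrid(np.arange(W),np.arange(H)); z=c["z_map"]
    P=np.stack([(u-c["cx"])/c["f"]*z,(v-c["cy"])/c["f"]*z,z],-1)
    M=c["cam_to_world"]; return P@M[:3,:3].T+M[:3,3]
E
python3 - <<'E'
from h import *
for n in ["scene","top","wrist"]:
    c=cam(n); save(c,n+"0.png"); print(n,c["fov_y"],c["cx"],c["cy"],c["cam_to_world"].round(3).tolist(), (c["z_map"]>0).mean())
print(robot.observe())
E
```

```text
pics
scene 45.85284007700482 320.6799062665547 191.0315015138765 [[0.802, 0.378, -0.463, 1.001], [0.598, -0.494, 0.631, -0.563], [0.01, -0.783, -0.622, 0.66], [0.0, 0.0, 0.0, 1.0]] 0.9961328125
top 55.110650782092726 318.8102654560127 201.05949842252676 [[0.226, -0.954, 0.198, 0.38], [-0.974, -0.222, 0.041, 0.045], [0.004, -0.202, -0.979, 0.845], [0.0, 0.0, 0.0, 1.0]] 0.9958984375
wrist 60.923990213017234 323.8967056679014 200.0975611148907 [[0.403, -0.885, -0.235, 0.275], [-0.915, -0.39, -0.102, -0.454], [-0.001, 0.256, -0.967, 0.384], [0.0, 0.0, 0.0, 1.0]] 0.99608984375
{'time': 0.15, 'qpos': array([-1.30301150e+00,  3.42559871e-01,  1.52475643e+00, -1.00454698e-05,
        1.27538203e+00, -1.46004995e-01]), 'qvel': array([ 2.48901375e-05, -2.70816862e-04, -2.96509711e-03, -2.96813472e-04,
       -1.76655340e-03, -1.04697823e-03]), 'joint_efforts': array([ 6.32031024e-04, -4.31472731e+01, -2.44352710e+01,  7.17472960e-02,
        5.37514093e-02, -8.31268835e-05]), 'tool_pos': array([ 0.21102186, -0.48037155,  0.18902046]), 'tool_rot': array([-3.14049735e+00, -1.51355994e-04,  4.13792671e-01]), 'contact_force': array([-0.69403302, -0.20588797,  0.40190066]), 'torque': array([0.02422607, 0.02197588, 0.01754415]), 'opening': 0.09207413904879627}
```

View pics/scene0.png

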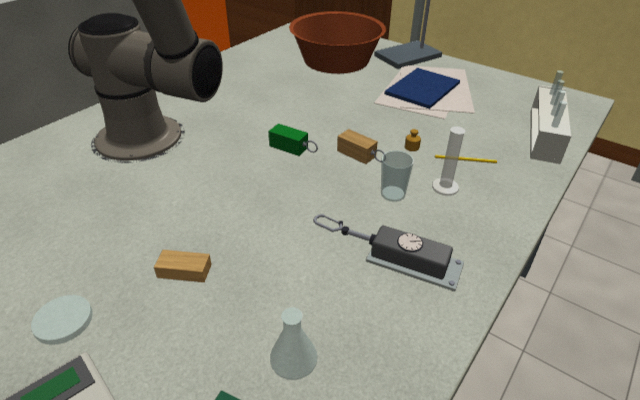

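View pics/top0.png

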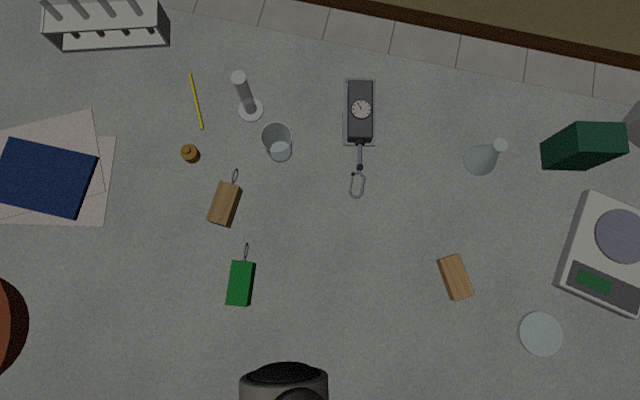

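View pics/wrist0.png

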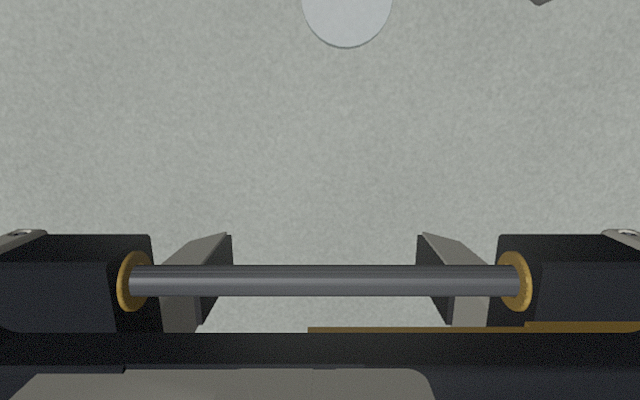

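Candidates for the friction block in the top view are the wooden block with an eye at (224,204), the green block with an eye at (240,283), which is the look-alike to leave alone, and the plain wooden block at (455,277). I choose the wooden one with the eye and will check it in a crop, along with the hook around (358,170).

```bash
python3 - <<'E'
from h import *
c=cam("top"); im=c["image"][:,:,::-1]
a=cv2.resize(im[155:235,195:275],None,fx=5,fy=5,interpolation=cv2.INTER_CUBIC)
b=cv2.resize(im[130:210,320:400],None,fx=5,fy=5,interpolation=cv2.INTER_CUBIC)
cv2.imwrite("pics/crop1.png",np.hstack([a,b]))
s=cam("scene"); i2=s["image"][:,:,::-1]
a=cv2.resize(i2[120:200,325:425],None,fx=4,fy=4,interpolation=cv2.INTER_CUBIC)
b=cv2.resize(i2[200:280,300:400],None,fx=4,fy=4,interpolation=cv2.INTER_CUBIC)
cv2.imwrite("pics/crop2.png",np.hstack([a,b]))
P=cloud(c); hsv=cv2.cvtColor(im,cv2.COLOR_BGR2HSV)
for nm,cc in (("top",c),("scene",s)):
    P=cloud(cc); bgr=cc["image"][:,:,::-1].copy(); hsv=cv2.cvtColor(bgr,cv2.COLOR_BGR2HSV)
    m=((hsv[...,0]>8)&(hsv[...,0]<22)&(hsv[...,1]>90)&(P[...,2]>0.02)&(P[...,2]<.06)).astype(np.uint8)
    n,l,st,ce=cv2.connectedComponentsWithStats(m)
    for k in range(1,n):
        if st[k,4]>100:
            q=P[l==k]; t=q[q[:,2]>q[:,2].max()-.004]
            r=cv2.minAreaRect((t[:,:2]*1000).astype(np.float32)); print(nm,ce[k].round(),st[k,4],q[:,2].max().round(4),r, cv2.boxPoints(r).round().tolist())
E
```

```text
top [189. 152.] 226 0.0537 ((585.7052612304688, 387.831298828125), (16.455001831054688, 17.348718643188477), 18.829309463500977) [[575.0, 393.0], [581.0, 377.0], [596.0, 382.0], [591.0, 399.0]]
top [223. 204.] 945 0.0504 ((491.49456787109375, 277.868896484375), (42.812259674072266, 88.63150787353516), 87.88256072998047) [[446.0, 258.0], [535.0, 255.0], [537.0, 298.0], [448.0, 301.0]]
top [456. 277.] 975 0.035 ((452.38958740234375, -235.88693237304688), (87.85688781738281, 44.40285873413086), 30.232730865478516) [[403.0, -239.0], [426.0, -277.0], [502.0, -233.0], [479.0, -195.0]]
scene [337.  37.] 527 0.0598 ((63.305511474609375, 794.0137939453125), (228.14688110351562, 83.40141296386719), 35.46919250488281) [[-54.0, 762.0], [-5.0, 694.0], [180.0, 826.0], [132.0, 894.0]]
scene [335.  62.] 402 0.0598 ((173.65585327148438, 636.2301635742188), (221.6246795654297, 64.63238525390625), 33.488704681396484) [[63.0, 602.0], [99.0, 548.0], [284.0, 670.0], [248.0, 724.0]]
scene [357. 143.] 678 0.0494 ((492.0458984375, 277.2677307128906), (45.61583709716797, 87.05461883544922), 86.6159896850586) [[447.0, 257.0], [534.0, 252.0], [537.0, 297.0], [450.0, 303.0]]
scene [413. 138.] 168 0.0533 ((587.8709716796875, 386.41204833984375), (15.043270111083984, 15.841012001037598), 40.079627990722656) [[577.0, 388.0], [587.0, 376.0], [599.0, 385.0], [589.0, 397.0]]
scene [182. 263.] 1108 0.0332 ((453.1670837402344, -237.24244689941406), (89.6171646118164, 45.677066802978516), 30.2193603515625) [[403.0, -240.0], [426.0, -280.0], [503.0, -234.0], [480.0, -195.0]]
```

View pics/crop1.png

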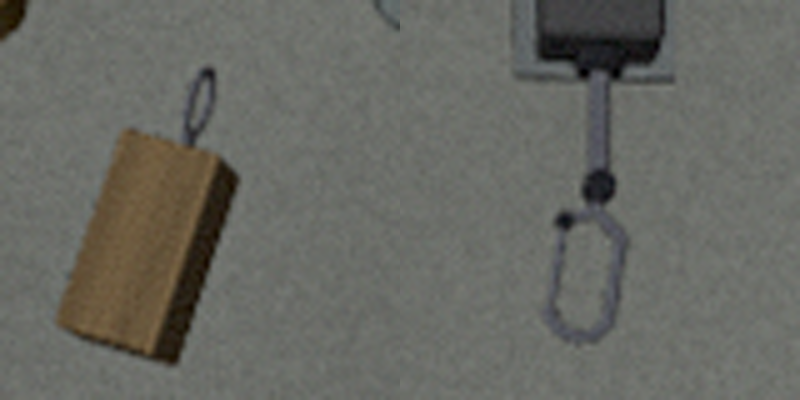

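View pics/crop2.png

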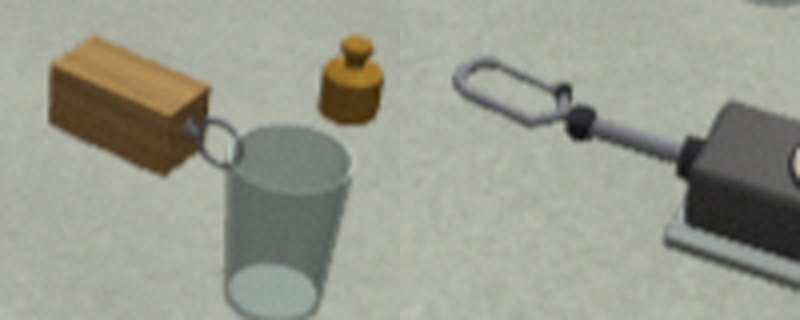

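```bash
python3 - <<'E'
from h import *
t=cam("top"); s=cam("scene")
pts={"pin":((359.6,167.4),(345,230.5)),"hinge":((353,174),(340.7,222.7)),"front":((356,197.5),(314.5,219.5)),"rodhousing":((360,144),(372.5,240)),"plainside":((364.6,183),(325.5,227))}
for k,(a,b) in pts.items(): print(k,onz(t,*a,.025).round(4),onz(s,*b,.025).round(4))
print("eye top", onz(t,195+208/5,155+72/5,.025), "scene",onz(s,325+239/4,120+150/4,.025))
# housing
for nm,c in (("top",t),("scene",s)):
    P=cloud(c); hs=cv2.cvtColor(c["image"][:,:,::-1].copy(),cv2.COLOR_BGR2HSV)
    m=(P[...,2]>.043)&(P[...,2]<.06)&(P[...,0]>.55)&(abs(P[...,1])<.12)&(hs[...,2]<110)
    q=P[m][:,:2]*1000; r=cv2.minAreaRect(q.astype(np.float32)); print(nm,r,cv2.boxPoints(r).round().tolist(), len(q))
    for z0 in (.015,.035):
        pass
    m=(P[...,2]>.015)&(P[...,2]<.036)&(P[...,0]>.45)&(P[...,0]<.66)&(abs(P[...,1])<.1)
    q=P[m]; print(len(q), q.min(0),q.max(0))
    # glass etc
    m=(P[...,2]>.06)&(P[...,0]>.4)&(P[...,0]<.75)&(abs(P[...,1])<.4); q=P[m]; print(len(q))
print("beaker base scene",onz(s,394,191,.0),"top",onz(t,281,152,0),"cyl",onz(t,251,110,0),"weight",onz(t,190,155,.0))
E
```

```text
pin [0.6408 0.0086 0.025 ] [0.64   0.0113 0.025 ]
hinge [0.6225 0.0198 0.025 ] [0.6204 0.0247 0.025 ]
front [0.5718 0.0023 0.025 ] [0.5731 0.0006 0.025 ]
rodhousing [0.6947 0.019  0.025 ] [0.6969 0.0213 0.025 ]
plainside [ 0.6082 -0.0094  0.025 ] [ 0.6037 -0.0038  0.025 ]
eye top [0.57412896 0.27384136 0.025     ] scene [0.5723291  0.27720778 0.025     ]
top ((769.5572509765625, 37.05378723144531), (139.34701538085938, 54.69295883178711), 11.462422370910645) [[696.0, 50.0], [707.0, -4.0], [843.0, 24.0], [832.0, 78.0]] 1183
236 [ 0.56882218 -0.00910884  0.02282692] [0.65902506 0.02471203 0.03478419]
1496
scene ((770.9113159179688, 35.66602325439453), (138.4910888671875, 57.32286071777344), 11.697291374206543) [[697.0, 50.0], [709.0, -6.0], [845.0, 22.0], [833.0, 78.0]] 984
276 [ 0.56805422 -0.01160047  0.01872748] [0.65984964 0.0267577  0.03307187]
2176
beaker base scene [0.64037823 0.20764052 0.        ] top [0.64362811 0.19215554 0.        ] cyl [0.72852252 0.28679363 0.        ] weight [0.58890864 0.39456601 0.        ]
```

```bash
cat >> h.py <<'E'
def plan(x,y,z,yaw):
    o=robot.observe(); p=o["tool_pos"]; yw=o["tool_rot"][2]
    d=np.array([x,y,z])-p; tx=np.array([np.cos(yw),np.sin(yw)]); ty=np.array([np.sin(yw),-np.cos(yw)])
    dy=(yaw-yw+np.pi)%(2*np.pi)-np.pi
    print("t %.2f"%o["time"],"pos",p.round(4),"rot",o["tool_rot"].round(4),"F",o["contact_force"].round(2),"T",o["torque"].round(2),"open",round(o["opening"],4))
    print("wz %.4f tx %.4f ty %.4f tz %.4f"%(-dy/(np.pi/2),tx@d[:2]/.3,ty@d[:2]/.3,-d[2]/.3))
E
python3 - <<'E'
from h import *
plan(.45,-.15,.2,.2)
plan(.48,.1,.2,-.05)
E
```

```text
t 0.35 pos [ 0.2111 -0.4806  0.1894] rot [-3.1413 -0.      0.4138] F [-0.46 -0.4   0.75] T [ 0.03  0.06 -0.05] open 0.0917
wz 0.1361 tx 1.1722 ty -0.6888 tz -0.0355
t 0.35 pos [ 0.2111 -0.4806  0.1894] rot [-3.1413 -0.      0.4138] F [-0.46 -0.4   0.75] T [ 0.03  0.06 -0.05] open 0.0917
wz 0.2953 tx 1.5988 ty -1.4116 tz -0.0355
```

arm_command(
  motion=[
    [[0.14,0,0,0.92,-0.54,-0.03,1],[0.14,0,0,0.92,-0.54,-0.03,1],[0.14,0,0,0.92,-0.54,-0.03,1],[0.14,0,0,0.92,-0.54,-0.03,1],[0.14,0,0,0.92,-0.54,-0.03,1],[0.14,0,0,0.92,-0.54,-0.03,1],[0.14,0,0,0.92,-0.54,-0.03,1],[0.14,0,0,0.92,-0.54,-0.03,1]],
  ],
)

```text
time: 1.15
tool_pos: [0.3999, -0.2191, 0.1988]
tool_rot: [-2.922, -0.001, 0.418]
contact_force: [0.6, 0.4, -1.4]
opening: 0.0917
```

```bash
python3 - <<'E'
from h import *
plan(.47,.15,.2,-.05)
plan(.50,.277,.2,-.05)
E
```

```text
t 1.15 pos [ 0.3999 -0.2191  0.1988] rot [-2.9219e+00 -7.0000e-04  4.1800e-01] F [ 0.6   0.44 -1.41] T [-0.09 -0.06  0.04] open 0.0917
wz 0.2980 tx 0.7130 ty -1.0296 tz -0.0041
t 1.15 pos [ 0.3999 -0.2191  0.1988] rot [-2.9219e+00 -7.0000e-04  4.1800e-01] F [ 0.6   0.44 -1.41] T [-0.09 -0.06  0.04] open 0.0917
wz 0.2980 tx 0.9762 ty -1.3759 tz -0.0041
```

I put the turn in the wx slot, so the tool is tilted. I'll undo that.

arm_command(
  motion=[
    [[-0.14,0,0,0,0,0,1],[-0.14,0,0,0,0,0,1],[-0.14,0,0,0,0,0,1]],
  ],
)

```text
time: 1.45
tool_pos: [0.3977, -0.2207, 0.199]
tool_rot: [3.14, 0.0, 0.415]
contact_force: [0.0, -0.0, -0.9]
opening: 0.0921
```

```bash
python3 - <<'E'
from h import *
plan(.47,.1,.2,-.05)
E
```

```text
t 1.45 pos [ 0.3977 -0.2207  0.199 ] rot [3.1403e+00 2.0000e-04 4.1490e-01] F [ 0.04 -0.03 -0.92] T [ 0. -0.  0.] open 0.0921
wz 0.2960 tx 0.6515 ty -0.8811 tz -0.0033
```

arm_command(
  motion=[
    [[0,0,0.3,0.65,-0.88,0,1],[0,0,0.3,0.65,-0.88,0,1],[0,0,0.3,0.65,-0.88,0,1],[0,0,0.3,0.65,-0.88,0,1],[0,0,0.3,0.65,-0.88,0,1],[0,0,0.3,0.65,-0.88,0,1],[0,0,0.3,0.65,-0.88,0,1],[0,0,0.3,0.65,-0.88,0,1]],
  ],
)

```text
time: 2.25
tool_pos: [0.4722, 0.1029, 0.1982]
tool_rot: [-3.14, 0.001, -0.052]
contact_force: [0.5, -0.4, -0.7]
opening: 0.0917
```

```bash
python3 - <<'E'
from h import *
plan(.475,.277,.2,-.05)
E
```

```text
t 2.25 pos [0.4722 0.1029 0.1982] rot [-3.1395e+00  1.3000e-03 -5.2400e-02] F [ 0.5  -0.36 -0.73] T [-0.01 -0.   -0.03] open 0.0917
wz -0.0015 tx -0.0210 ty -0.5800 tz -0.0059
```

arm_command(
  motion=[
    [[0,0,0,-0.02,-0.58,0,1],[0,0,0,-0.02,-0.58,0,1],[0,0,0,-0.02,-0.58,0,1],[0,0,0,-0.02,-0.58,0,1],[0,0,0,-0.02,-0.58,0,1]],
  ],
)

```text
time: 2.75
tool_pos: [0.4757, 0.2742, 0.1977]
tool_rot: [3.142, 0.002, -0.055]
contact_force: [0.3, 0.3, -0.4]
opening: 0.0918
```

```bash
python3 - <<'E'
from h import *
c=cam("wrist"); save(c,"w1.png")
P=cloud(c); hsv=cv2.cvtColor(c["image"][:,:,::-1].copy(),cv2.COLOR_BGR2HSV)
m=((hsv[...,0]>8)&(hsv[...,0]<22)&(hsv[...,1]>90)&(P[...,2]>0.04)&(P[...,2]<.055)).astype(np.uint8)
n,l,st,ce=cv2.connectedComponentsWithStats(m)
for k in range(1,n):
    if st[k,4]>200:
        q=P[l==k]; r=cv2.minAreaRect((q[:,:2]*1000).astype(np.float32)); print(ce[k].round(),st[k,4],q[:,2].mean(),r,cv2.boxPoints(r).round(1).tolist())
plan(.50,.277,.2,-.05)
E
```

```text
[195.  69.] 319 0.050601968875895666 ((588.971435546875, 389.37200927734375), (18.678749084472656, 19.40401268005371), 52.49625015258789) [[575.5999755859375, 387.8999938964844], [591.0, 376.1000061035156], [602.4000244140625, 390.8999938964844], [587.0, 402.70001220703125]]
t 2.80 pos [0.4757 0.2725 0.1978] rot [ 3.1406e+00  1.8000e-03 -5.6300e-02] F [-0.48 -1.22  0.36] T [ 0.02 -0.    0.01] open 0.0919
wz -0.0040 tx 0.0801 ty -0.0194 tz -0.0075
```

View pics/w1.png

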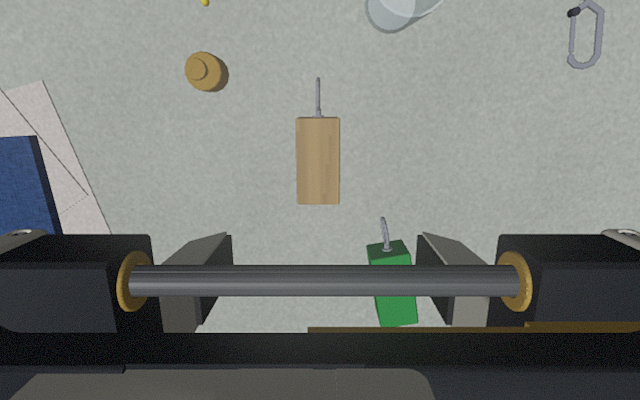

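The wrist view shows the wooden block with its eye at (318,160). The green look-alike is at (395,280), the hook at (585,35) and the weight at (205,70). The fingers clear everything.

```bash
python3 - <<'E'
from h import *
c=cam("wrist"); P=cloud(c); hsv=cv2.cvtColor(c["image"][:,:,::-1].copy(),cv2.COLOR_BGR2HSV)
m=((hsv[...,0]>5)&(hsv[...,0]<25)&(hsv[...,1]>60)); mm=np.zeros_like(m); mm[100:225,280:360]=m[100:225,280:360]
ys,xs=np.nonzero(mm); r=cv2.minAreaRect(np.stack([xs,ys],1).astype(np.float32)); b=cv2.boxPoints(r); print(r)
print(np.median(P[mm][:,2]))
W=np.array([onz(c,u,v,.046) for u,v in b]); print(W.round(4), W.mean(0))
# eye tip
print("eye",onz(c,318,78,.025), onz(c,318,78,.025)-W.mean(0))
for k,(u,v) in {"pin":(590,0),"hinge":(574,13),"front":(581,67),"nose":(571,58),"plain":(602,35)}.items(): print(k,onz(c,u,v,.025).round(4))
E
```

```text
((315.5, 160.5), (87.0, 43.0), 90.0)
0.046135339481234106
[[0.5399 0.2977 0.046 ]
 [0.5375 0.2552 0.046 ]
 [0.4481 0.2592 0.046 ]
 [0.4506 0.3047 0.046 ]] [0.49401599 0.27919618 0.046     ]
eye [0.57678304 0.27199808 0.025     ] [ 0.08276705 -0.0071981  -0.021     ]
pin [0.6334 0.0048 0.025 ]
hinge [0.6228 0.0187 0.025 ]
front [0.5725 0.005  0.025 ]
nose [0.5817 0.0162 0.025 ]
plain [ 0.6014 -0.0117  0.025 ]
```

```bash
python3 - <<'E'
from h import *
plan(.508,.2775,.07,-.056)
E
```

```text
t 2.85 pos [0.4757 0.2715 0.1979] rot [ 3.1403e+00  1.6000e-03 -5.7700e-02] F [-0.86 -0.39  0.05] T [0.02 0.05 0.04] open 0.0919
wz -0.0011 tx 0.1065 ty -0.0260 tz 0.4263
```

arm_command(
  motion=[
    [[0,0,0,0.106,-0.024,0.2,1],[0,0,0,0.106,-0.024,0.43,1],[0,0,0,0.106,-0.024,0.43,1],[0,0,0,0.106,-0.024,0.43,1],[0,0,0,0.106,-0.024,0.43,1],[0,0,0,0.106,-0.024,0.43,1]],
  ],
)

```text
time: 3.45
tool_pos: [0.509, 0.2779, 0.0721]
tool_rot: [-3.14, -0.004, -0.059]
contact_force: [-0.8, 0.9, 0.3]
opening: 0.0918
```

```bash
python3 - <<'E'
from h import *
c=cam("wrist"); save(c,"w2.png")
plan(.508,.2775,.01,-.056)
E
```

```text
t 3.50 pos [0.5089 0.2782 0.0722] rot [-3.1398 -0.0042 -0.0581] F [-0.04 -0.03  0.22] T [ 0.03 -0.02  0.06] open 0.0914
wz -0.0013 tx -0.0029 ty 0.0024 tz 0.2074
```

View pics/w2.png

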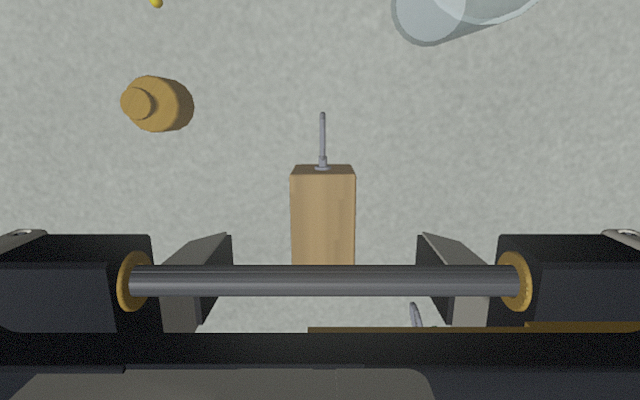

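The block lies centred between the fingers (column 323) and parallel to the tool. I'll go down and grip.

arm_command(
  motion=[
    [[0,0,0,-0.003,0,0.12,1],[0,0,0,-0.003,0,0.207,1],[0,0,0,-0.003,0,0.207,1],[0,0,0,-0.003,0,0.207,1]],
  ],
)

```text
time: 3.9
tool_pos: [0.5073, 0.2785, 0.0091]
tool_rot: [-3.141, -0.002, -0.057]
contact_force: [0.1, -0.9, 0.4]
opening: 0.0917
```

arm_command(
  motion=[
    [[0,0,0,0,0,0,-0.4],[0,0,0,0,0,0,-0.4],[0,0,0,0,0,0,-0.4],[0,0,0,0,0,0,-0.4],[0,0,0,0,0,0,-0.4],[0,0,0,0,0,0,-0.4]],
  ],
  grip_force=40,
)

```text
time: 4.5
tool_pos: [0.5064, 0.2782, 0.0074]
tool_rot: [3.142, -0.0, -0.057]
contact_force: [-0.6, -1.3, 0.3]
opening: 0.0483
```

arm_command(
  motion=[
    [[0,0,0,0,0,0,-0.5],[0,0,0,0,0,0,-0.5],[0,0,0,0,0,0,-0.5]],
  ],
)

```text
time: 4.8
tool_pos: [0.5064, 0.2782, 0.0074]
tool_rot: [3.142, -0.0, -0.057]
contact_force: [-0.1, -0.7, 1.0]
opening: 0.0425
```

arm_command(
  motion=[
    [[0,0,0,0,0,-0.04,-0.5],[0,0,0,0,0,-0.04,-0.5],[0,0,0,0,0,-0.04,-0.5]],
  ],
)

```text
time: 5.1
tool_pos: [0.5066, 0.2782, 0.0198]
tool_rot: [-3.141, -0.001, -0.057]
contact_force: [-0.3, -0.2, -2.2]
opening: 0.0424
```

```bash
python3 - <<'E'
from h import *
c=cam("wrist"); save(c,"w3.png")
plan(.508,.2775,.01,-.056)
E
```

```text
t 5.15 pos [0.5063 0.2782 0.0195] rot [ 3.1416e+00 -1.0000e-04 -5.7500e-02] F [ 0.31  0.21 -1.98] T [0.01 0.02 0.01] open 0.0425
wz -0.0009 tx 0.0057 ty 0.0019 tz 0.0316
```

View pics/w3.png

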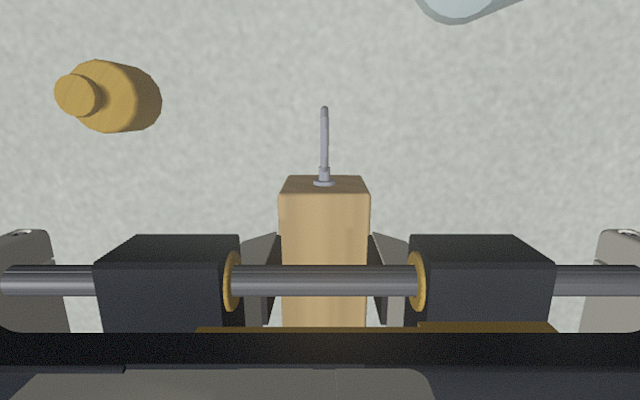

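```bash
python3 - <<'E'
from h import *
c=cam("wrist"); o=robot.observe(); p=o["tool_pos"]; yw=o["tool_rot"][2]
im=c["image"]; print(im[95:125:2,320:330].mean(2).round().astype(int).tolist()[:8])
for v in (106,108):
  e=onz(c,324,v,.037); d=e[:2]-p[:2]; print(e, "tool x,y",d@[np.cos(yw),np.sin(yw)],d@[np.sin(yw),-np.cos(yw)])
# block front top edge v~178 at z .058
e=onz(c,324,177,.058); d=e[:2]-p[:2]; print("front",d@[np.cos(yw),np.sin(yw)],d@[np.sin(yw),-np.cos(yw)])
E
```

```text
[[191, 190, 189, 191, 189, 189, 184, 187, 187, 189], [190, 194, 190, 188, 188, 187, 191, 187, 186, 187], [189, 188, 188, 188, 189, 187, 189, 186, 188, 187], [188, 188, 190, 189, 188, 190, 188, 186, 185, 184], [187, 187, 187, 188, 188, 188, 186, 185, 182, 181], [187, 189, 185, 175, 167, 169, 182, 186, 185, 183], [188, 162, 128, 120, 108, 97, 95, 116, 175, 191], [167, 143, 153, 154, 142, 125, 116, 97, 162, 191]]
[0.57783063 0.27325543 0.037     ] tool x,y 0.07183410561657869 0.0006938820401686176
[0.57685955 0.27331034 0.037     ] tool x,y 0.07086147399030844 0.000694818150299354
front 0.03954925605957488 0.0007219043812938199
```

```bash
python3 - <<'E'
from h import *
plan(.508,.05,.02,.117)
E
```

```text
t 5.20 pos [0.5062 0.2781 0.0193] rot [ 3.1413e+00  3.0000e-04 -5.7500e-02] F [-0.06  0.67 -2.75] T [-0.    0.    0.02] open 0.0422
wz -0.1111 tx 0.0498 ty 0.7586 tz -0.0025
```

arm_command(
  motion=[
    [[0,0,0,0,0.12,-0.01,-0.5],[0,0,-0.03,0.0,0.26,-0.01,-0.5],[0,0,-0.06,0.01,0.4,-0.01,-0.5],[0,0,-0.09,0.03,0.54,-0.01,-0.5],[0,0,-0.11,0.04,0.68,-0.01,-0.5],[0,0,-0.11,0.05,0.76,0,-0.5],[0,0,-0.11,0.05,0.76,0,-0.5],[0,0,-0.11,0.05,0.76,0,-0.5]],
  ],
)

```text
time: 6.0
tool_pos: [0.5081, 0.0494, 0.0192]
tool_rot: [-3.141, 0.0, 0.114]
contact_force: [0.0, 1.1, -1.7]
opening: 0.0426
```

```bash
python3 - <<'E'
from h import *
c=cam("wrist"); save(c,"w4.png")
plan(.518,.0404,.01,.117)
E
```

```text
t 6.05 pos [0.5081 0.0501 0.0193] rot [-3.1414e+00  2.0000e-04  1.1500e-01] F [-0.06  0.77 -2.43] T [ 0.03  0.03 -0.01] open 0.0426
wz -0.0013 tx 0.0290 ty 0.0359 tz 0.0310
```

View pics/w4.png

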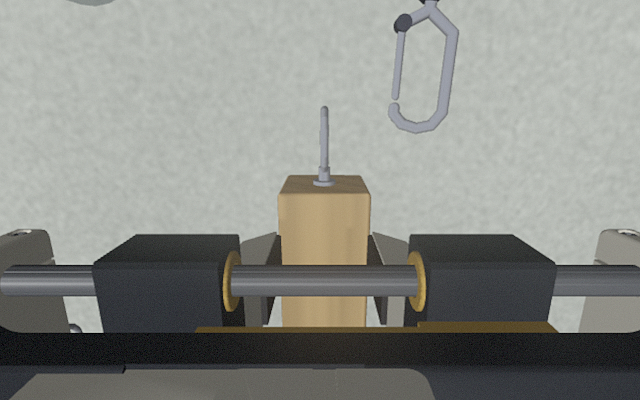

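The wrist view shows the eye tip at (324,107), the hook's front at (417,130), the gate's free end at (394,98), the hinge at (403,23) and the pin at the upper edge near (430,0).

```bash
cat >> h.py <<'E'
def tf(c,u,v,z):
    o=robot.observe(); p=o["tool_pos"]; yw=o["tool_rot"][2]
    d=onz(c,u,v,z)[:2]-p[:2]; return np.array([d@[np.cos(yw),np.sin(yw)],d@[np.sin(yw),-np.cos(yw)]])*1000
E
python3 - <<'E'
from h import *
c=cam("wrist")
q={k:tf(c,u,v,.025) for k,(u,v) in {"pin":(430,-2),"hinge":(403,23),"front":(416.5,128),"gatetip":(394.5,97),"plain":(449,70),"plain2":(441,112),"plain1":(455,36)}.items()}
for k in q: print(k,q[k].round(1), onz(c,*{"pin":(430,-2),"hinge":(403,23),"front":(416.5,128),"gatetip":(394.5,97),"plain":(449,70),"plain2":(441,112),"plain1":(455,36)}[k],.025).round(4))
print("eye outer",tf(c,324,106,.037))
for a,b in (("front","pin"),("gatetip","hinge"),("plain2","plain1")):
    d=q[b]-q[a]; print(a,b,np.hypot(*d),"angle rel tool (tool y right, neg = world ccw)",np.arctan2(d[1],d[0]))
E
```

```text
pin [123.5  54.2] [0.637 0.011 0.025]
hinge [112.2  41.4] [0.6243 0.0223 0.025 ]
front [60.1 51.9] [0.5737 0.0059 0.025 ]
gatetip [76.3 39. ] [0.5883 0.0206 0.025 ]
plain [89.8 66.8] [ 0.605  -0.0055  0.025 ]
plain2 [68.5 64.5] [ 0.5836 -0.0057  0.025 ]
plain1 [106.1  68.4] [ 0.6214 -0.0051  0.025 ]
eye outer [71.52158806  1.40462865]
front pin 63.4644154742034 angle rel tool (tool y right, neg = world ccw) 0.03621303813267253
gatetip hinge 35.97930302220002 angle rel tool (tool y right, neg = world ccw) 0.06667174088671877
plain2 plain1 37.80221808712724 angle rel tool (tool y right, neg = world ccw) 0.10164681830258525
```

```bash
cat >> h.py <<'E'
PIN=np.array([.6425,.0098]); EX,EY=.0695,.001
def tgt(psi,hx,hy,z,tyaw=None):
    R=np.array([[np.cos(psi),-np.sin(psi)],[np.sin(psi),np.cos(psi)]])
    e=PIN+R@[hx,hy]; ty=psi if tyaw is None else tyaw
    Rt=np.array([[np.cos(ty),-np.sin(ty)],[np.sin(ty),np.cos(ty)]])
    t=e-Rt@[EX,-EY]; plan(t[0],t[1],z,ty)
E
python3 - <<'E'
from h import *
tgt(.045,-.049,.03,.01); tgt(.045,-.049,.021,.01)
E
```

```text
t 6.10 pos [0.5081 0.0505 0.0193] rot [-3.1414e+00  3.0000e-04  1.1600e-01] F [ 0.21  0.36 -1.44] T [ 0.06 -0.01  0.  ] open 0.0428
wz 0.0452 tx 0.0427 ty 0.0555 tz 0.0311
t 6.10 pos [0.5081 0.0505 0.0193] rot [-3.1414e+00  3.0000e-04  1.1600e-01] F [ 0.21  0.36 -1.44] T [ 0.06 -0.01  0.  ] open 0.0428
wz 0.0452 tx 0.0406 ty 0.0855 tz 0.0311
```

arm_command(
  motion=[
    [[0,0,0.045,0.043,0.03,0.03,-0.5],[0,0,0.045,0.043,0.055,0.03,-0.5],[0,0,0.045,0.043,0.055,0.03,-0.5],[0,0,0.045,0.043,0.055,0.03,-0.5]],
  ],
)

```text
time: 6.5
tool_pos: [0.5224, 0.0353, 0.0105]
tool_rot: [-3.141, 0.001, 0.046]
contact_force: [-0.2, 0.3, -1.7]
opening: 0.0423
```

```bash
python3 - <<'E'
from h import *
c=cam("wrist"); save(c,"w5.png")
tgt(.045,-.049,.021,.01)
E
```

```text
t 6.55 pos [0.5224 0.0353 0.0106] rot [-3.1415e+00  3.0000e-04  4.6000e-02] F [ 0.58  0.74 -2.41] T [ 0.09 -0.   -0.01] open 0.0424
wz 0.0006 tx 0.0009 ty 0.0296 tz 0.0020
```

View pics/w5.png

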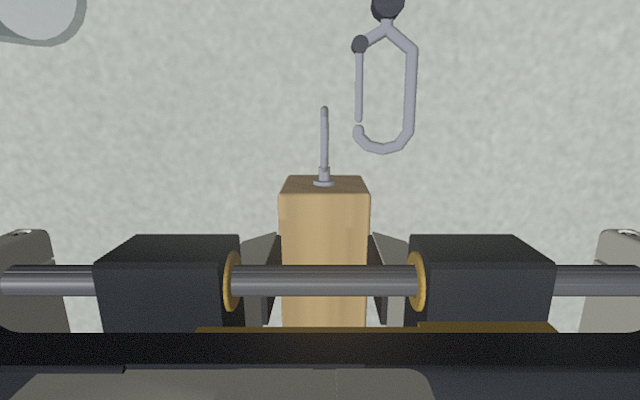

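```bash
sed -i 's/EX,EY=.0695,.001/EX,EY=.0680,.001/' h.py; python3 - <<'E'
from h import *
tgt(.045,-.049,.019,.01)
for ps in (.12,.2,.28,.36,.4225): tgt(ps,-.049,.0175,.01)
E
```

```text
t 6.55 pos [0.5224 0.0353 0.0106] rot [-3.1415e+00  3.0000e-04  4.6000e-02] F [ 0.58  0.74 -2.41] T [ 0.09 -0.   -0.01] open 0.0424
wz 0.0006 tx 0.0059 ty 0.0363 tz 0.0020
t 6.55 pos [0.5224 0.0353 0.0106] rot [-3.1415e+00  3.0000e-04  4.6000e-02] F [ 0.58  0.74 -2.41] T [ 0.09 -0.   -0.01] open 0.0424
wz -0.0471 tx 0.0024 ty 0.0706 tz 0.0020
t 6.55 pos [0.5224 0.0353 0.0106] rot [-3.1415e+00  3.0000e-04  4.6000e-02] F [ 0.58  0.74 -2.41] T [ 0.09 -0.   -0.01] open 0.0424
wz -0.0981 tx 0.0010 ty 0.1022 tz 0.0020
t 6.55 pos [0.5224 0.0353 0.0106] rot [-3.1415e+00  3.0000e-04  4.6000e-02] F [ 0.58  0.74 -2.41] T [ 0.09 -0.   -0.01] open 0.0424
wz -0.1490 tx 0.0022 ty 0.1338 tz 0.0020
t 6.55 pos [0.5224 0.0353 0.0106] rot [-3.1415e+00  3.0000e-04  4.6000e-02] F [ 0.58  0.74 -2.41] T [ 0.09 -0.   -0.01] open 0.0424
wz -0.1999 tx 0.0059 ty 0.1651 tz 0.0020
t 6.55 pos [0.5224 0.0353 0.0106] rot [-3.1415e+00  3.0000e-04  4.6000e-02] F [ 0.58  0.74 -2.41] T [ 0.09 -0.   -0.01] open 0.0424
wz -0.2397 tx 0.0105 ty 0.1894 tz 0.0020
```

arm_command(
  motion=[
    [[0,0,0,0.006,0.036,0.002,-0.5],[0,0,-0.024,0.004,0.054,0.002,-0.5],[0,0,-0.047,0.002,0.071,0.002,-0.5],[0,0,-0.073,0.0015,0.086,0.002,-0.5],[0,0,-0.098,0.001,0.102,0.002,-0.5],[0,0,-0.124,0.0015,0.118,0.002,-0.5],[0,0,-0.149,0.002,0.134,0.002,-0.5],[0,0,-0.149,0.002,0.134,0.002,-0.5]],
  ],
)

```text
time: 7.35
tool_pos: [0.5254, -0.0062, 0.01]
tool_rot: [3.141, -0.0, 0.279]
contact_force: [0.4, -0.1, -3.1]
opening: 0.0421
```

```bash
python3 - <<'E'
from h import *
c=cam("wrist"); save(c,"w6.png")
for ps in (.28,.32,.36,.4,.4225): tgt(ps,-.049,.0175,.01)
E
```

```text
t 7.40 pos [ 0.5254 -0.0059  0.0099] rot [ 3.1414e+00 -2.0000e-04  2.7750e-01] F [ 0.07  0.07 -3.05] T [ 0.03 -0.   -0.01] open 0.0426
wz -0.0016 tx -0.0004 ty -0.0040 tz -0.0002
t 7.40 pos [ 0.5254 -0.0059  0.0099] rot [ 3.1414e+00 -2.0000e-04  2.7750e-01] F [ 0.07  0.07 -3.05] T [ 0.03 -0.   -0.01] open 0.0426
wz -0.0271 tx -0.0025 ty 0.0116 tz -0.0002
t 7.40 pos [ 0.5254 -0.0059  0.0099] rot [ 3.1414e+00 -2.0000e-04  2.7750e-01] F [ 0.07  0.07 -3.05] T [ 0.03 -0.   -0.01] open 0.0426
wz -0.0525 tx -0.0040 ty 0.0274 tz -0.0002
t 7.40 pos [ 0.5254 -0.0059  0.0099] rot [ 3.1414e+00 -2.0000e-04  2.7750e-01] F [ 0.07  0.07 -3.05] T [ 0.03 -0.   -0.01] open 0.0426
wz -0.0780 tx -0.0048 ty 0.0431 tz -0.0002
t 7.40 pos [ 0.5254 -0.0059  0.0099] rot [ 3.1414e+00 -2.0000e-04  2.7750e-01] F [ 0.07  0.07 -3.05] T [ 0.03 -0.   -0.01] open 0.0426
wz -0.0923 tx -0.0050 ty 0.0520 tz -0.0002
```

View pics/w6.png

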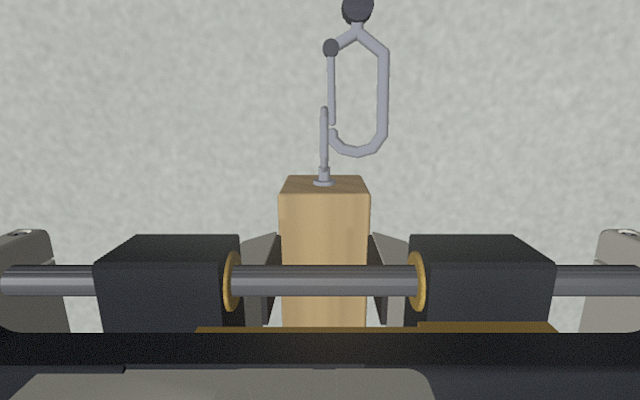

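The eye (324,107) rests against the gate's outside, clear of the nose end at (334,130), and the hook swings along with it. I'll carry on round the arc to the stop.

arm_command(
  motion=[
    [[0,0,-0.027,-0.0025,0.012,0,-0.5],[0,0,-0.04,-0.003,0.02,0,-0.5],[0,0,-0.052,-0.004,0.0275,0,-0.5],[0,0,-0.065,-0.0045,0.035,0,-0.5],[0,0,-0.078,-0.005,0.043,0,-0.5],[0,0,-0.092,-0.005,0.052,0,-0.5],[0,0,-0.092,-0.005,0.052,0,-0.5]],
  ],
)

```text
time: 8.1
tool_pos: [0.5283, -0.0211, 0.0098]
tool_rot: [3.141, -0.0, 0.424]
contact_force: [-0.3, 0.2, -2.6]
opening: 0.0423
```

```bash
python3 - <<'E'
from h import *
c=cam("wrist"); save(c,"w7.png")
tgt(.4225,-.049,.0175,.01)
E
```

```text
t 8.15 pos [ 0.5282 -0.021   0.0098] rot [3.1415 0.     0.4229] F [ 0.67  0.22 -3.07] T [ 0.03 -0.01  0.04] open 0.0425
wz 0.0003 tx -0.0005 ty 0.0010 tz -0.0007
```

View pics/w7.png

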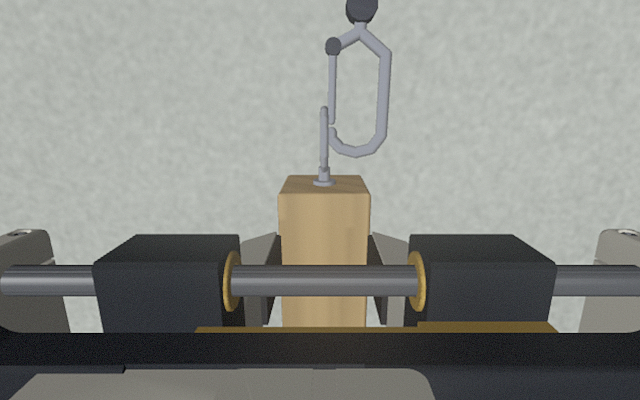

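The hook is parallel to the tool, with the eye on the gate. I'll push in sideways in small steps and watch the force.

arm_command(
  motion=[
    [[0,0,0,0,0.005,0,-0.5],[0,0,0,0,0.01,0,-0.5],[0,0,0,0,0.015,0,-0.5],[0,0,0,0,0.02,0,-0.5],[0,0,0,0,0.02,0,-0.5]],
  ],
)

```text
time: 8.65
tool_pos: [0.5305, -0.0262, 0.0097]
tool_rot: [-3.141, 0.0, 0.423]
contact_force: [-1.8, 2.0, -2.5]
opening: 0.042
```

```bash
python3 - <<'E'
from h import *
c=cam("wrist"); save(c,"w8.png")
tgt(.4225,-.049,.0015,.01)
E
```

```text
t 8.70 pos [ 0.5305 -0.0262  0.0097] rot [-3.1414e+00  3.0000e-04  4.2320e-01] F [-0.18  2.04 -2.61] T [0.4  0.23 0.18] open 0.0425
wz 0.0004 tx -0.0004 ty 0.0354 tz -0.0009
```

View pics/w8.png

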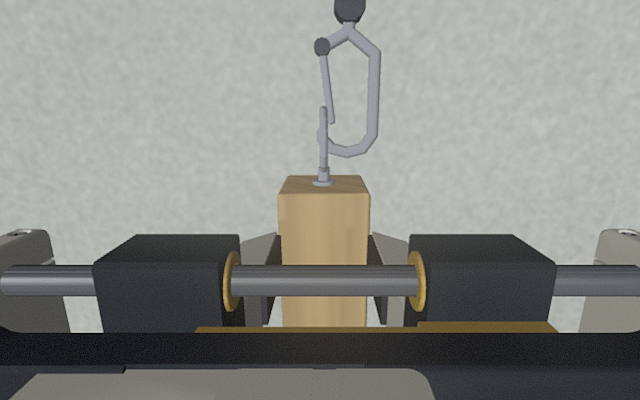

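The gate is opening inward (its tip is at (331,121)) and the force is about 2 N. I'll push on.

arm_command(
  motion=[
    [[0,0,0,0,0.005,0,-0.5],[0,0,0,0,0.01,0,-0.5],[0,0,0,0,0.015,0,-0.5],[0,0,0,0,0.02,0,-0.5],[0,0,0,0,0.02,0,-0.5]],
  ],
)

```text
time: 9.2
tool_pos: [0.5331, -0.0319, 0.0098]
tool_rot: [-3.142, 0.0, 0.423]
contact_force: [-1.4, 3.2, -1.8]
opening: 0.0425
```

```bash
python3 - <<'E'
from h import *
c=cam("wrist"); save(c,"w9.png")
tgt(.4225,-.049,.0005,.01)
E
```

```text
t 9.25 pos [ 0.533  -0.0318  0.0098] rot [-3.1415e+00  3.0000e-04  4.2310e-01] F [-1.12  3.34 -3.24] T [0.6  0.26 0.2 ] open 0.0424
wz 0.0004 tx -0.0003 ty 0.0183 tz -0.0008
```

View pics/w9.png

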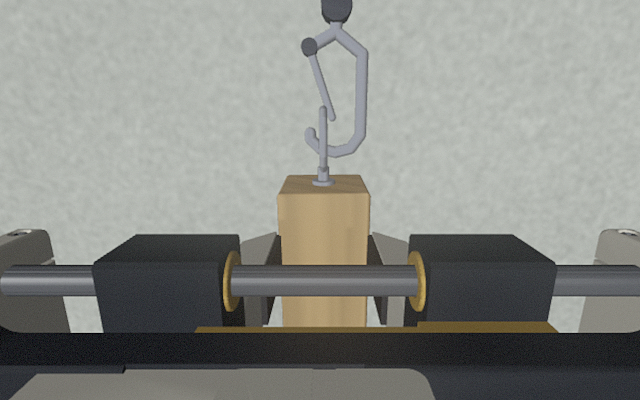

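The eye (323,108) is past the nose (310,133), about 6 mm to the gate side of the hook's middle line. I'll push 5 mm more, then draw towards the front.

arm_command(
  motion=[
    [[0,0,0,0,0.005,0,-0.5],[0,0,0,0,0.01,0,-0.5],[0,0,0,0,0.016,0,-0.5],[0,0,0,0,0.016,0,-0.5]],
  ],
)

```text
time: 9.65
tool_pos: [0.5351, -0.0363, 0.0098]
tool_rot: [3.141, 0.0, 0.423]
contact_force: [-1.5, 3.2, -2.1]
opening: 0.0424
```

arm_command(
  motion=[
    [[0,0,0,-0.006,0,0,-0.5],[0,0,0,-0.013,0,0,-0.5],[0,0,0,-0.02,0,0,-0.5],[0,0,0,-0.02,0,0,-0.5]],
  ],
)

```text
time: 10.05
tool_pos: [0.53, -0.0392, 0.01]
tool_rot: [3.14, -0.001, 0.423]
contact_force: [0.5, 0.1, -2.2]
opening: 0.0423
```

```bash
python3 - <<'E'
from h import *
c=cam("wrist"); save(c,"w10.png")
tgt(.4225,-.060,.0015,.01)
E
```

```text
t 10.10 pos [ 0.5301 -0.0392  0.0101] rot [ 3.1403e+00 -9.0000e-04  4.2270e-01] F [ 1.45 -0.24 -2.62] T [ 0.   -0.06 -0.04] open 0.0423
wz 0.0001 tx -0.0181 ty -0.0036 tz 0.0003
```

View pics/w10.png

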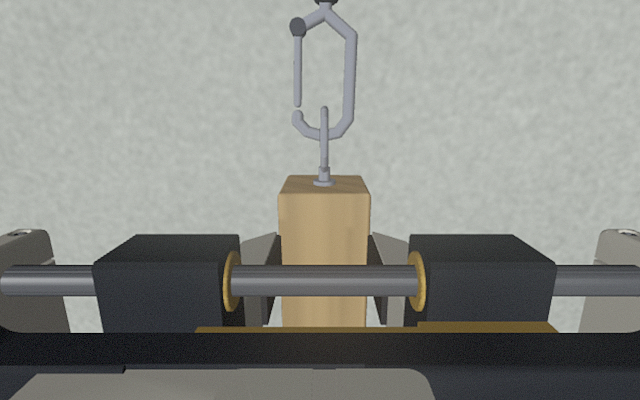

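The gate (297,105) is shut and the eye (324,107) is inside the hook near its front (324,134). Next I'll swing the block onto the gauge's axis, then pull back.

```bash
python3 - <<'E'
from h import *
for ps in (.35,.28,.2025): tgt(ps,-.0605,.0,.01)
E
```

```text
t 10.10 pos [ 0.5301 -0.0392  0.0101] rot [ 3.1403e+00 -9.0000e-04  4.2270e-01] F [ 1.45 -0.24 -2.62] T [ 0.   -0.06 -0.04] open 0.0423
wz 0.0463 tx -0.0184 ty -0.0296 tz 0.0003
t 10.10 pos [ 0.5301 -0.0392  0.0101] rot [ 3.1403e+00 -9.0000e-04  4.2270e-01] F [ 1.45 -0.24 -2.62] T [ 0.   -0.06 -0.04] open 0.0423
wz 0.0908 tx -0.0150 ty -0.0594 tz 0.0003
t 10.10 pos [ 0.5301 -0.0392  0.0101] rot [ 3.1403e+00 -9.0000e-04  4.2270e-01] F [ 1.45 -0.24 -2.62] T [ 0.   -0.06 -0.04] open 0.0423
wz 0.1402 tx -0.0087 ty -0.0920 tz 0.0003
```

arm_command(
  motion=[
    [[0,0,0.023,-0.006,-0.015,0,-0.5],[0,0,0.046,-0.012,-0.03,0,-0.5],[0,0,0.069,-0.011,-0.045,0,-0.5],[0,0,0.091,-0.009,-0.06,0,-0.5],[0,0,0.115,-0.006,-0.076,0,-0.5],[0,0,0.14,-0.003,-0.092,0,-0.5],[0,0,0.14,-0.003,-0.092,0,-0.5],[0,0,0.14,-0.003,-0.092,0,-0.5]],
  ],
)

```text
time: 10.9
tool_pos: [0.5179, -0.014, 0.01]
tool_rot: [3.141, -0.001, 0.204]
contact_force: [0.6, 0.1, -2.0]
opening: 0.0426
```

```bash
python3 - <<'E'
from h import *
c=cam("wrist"); save(c,"w11.png")
tgt(.2025,-.0605,.0,.01)
E
```

```text
t 10.95 pos [ 0.5178 -0.0141  0.0099] rot [ 3.1411e+00 -5.0000e-04  2.0410e-01] F [ 0.77  0.51 -1.69] T [-0.   -0.04  0.  ] open 0.0426
wz 0.0010 tx -0.0052 ty 0.0022 tz -0.0003
```

View pics/w11.png

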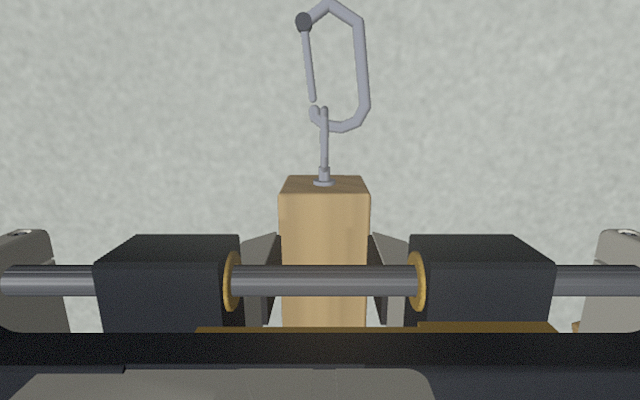

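arm_command(
  motion=[
    [[0,0,0,0,0.006,0,-0.5],[0,0,0,-0.003,0.01,0,-0.5],[0,0,0,-0.006,0.01,0,-0.5],[0,0,0,-0.008,0.01,0,-0.5],[0,0,0,-0.008,0.01,0,-0.5]],
  ],
)

```text
time: 11.45
tool_pos: [0.5158, -0.0173, 0.0099]
tool_rot: [3.141, -0.0, 0.203]
contact_force: [-0.2, 0.1, -2.2]
opening: 0.0423
```

```bash
python3 - <<'E'
from h import *
c=cam("wrist"); save(c,"w12.png")
tgt(.2025,-.0605,.0,.01)
E
```

```text
t 11.50 pos [ 0.5158 -0.0172  0.0099] rot [ 3.1414e+00 -3.0000e-04  2.0330e-01] F [ 0.28 -0.31 -1.92] T [-0.05 -0.12  0.02] open 0.0424
wz 0.0005 tx 0.0034 ty -0.0067 tz -0.0004
```

View pics/w12.png

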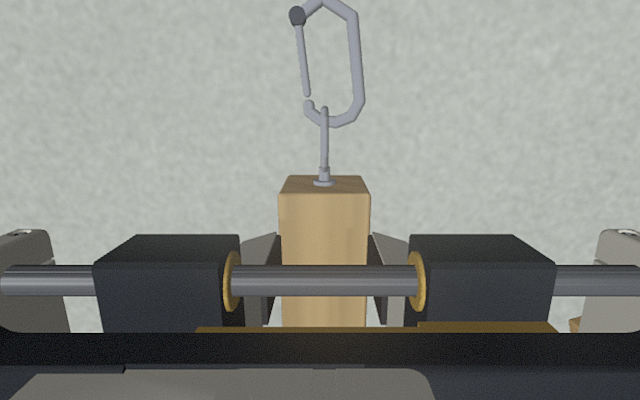

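The eye is seated at the hook's front (326,121). I'll pull back in 1 mm steps, reading the force each time.

arm_command(
  motion=[
    [[0,0,0,-0.0017,0,0,-0.5],[0,0,0,-0.0033,0,0,-0.5],[0,0,0,-0.0033,0,0,-0.5]],
  ],
)

```text
time: 11.8
tool_pos: [0.5148, -0.0173, 0.0099]
tool_rot: [3.141, -0.0, 0.203]
contact_force: [0.4, -1.1, -3.0]
opening: 0.0427
```

arm_command(
  motion=[
    [[0,0,0,-0.0017,0,0,-0.5],[0,0,0,-0.0033,0,0,-0.5],[0,0,0,-0.0033,0,0,-0.5]],
  ],
)

```text
time: 12.1
tool_pos: [0.5137, -0.0176, 0.0098]
tool_rot: [3.141, 0.0, 0.203]
contact_force: [1.4, -0.2, -2.8]
opening: 0.0425
```

arm_command(
  motion=[
    [[0,0,0,-0.0017,0,0,-0.5],[0,0,0,-0.0033,0,0,-0.5],[0,0,0,-0.0033,0,0,-0.5]],
  ],
)

```text
time: 12.4
tool_pos: [0.5127, -0.0178, 0.0098]
tool_rot: [3.142, 0.0, 0.203]
contact_force: [1.5, -0.6, -3.0]
opening: 0.0425
```

arm_command(
  motion=[
    [[0,0,0,-0.0017,0,0,-0.5],[0,0,0,-0.0033,0,0,-0.5],[0,0,0,-0.0033,0,0,-0.5]],
  ],
)

```text
time: 12.7
tool_pos: [0.5117, -0.018, 0.0098]
tool_rot: [3.142, 0.0, 0.203]
contact_force: [1.1, -0.3, -2.0]
opening: 0.0422
```

arm_command(
  motion=[
    [[0,0,0,-0.0017,0,0,-0.5],[0,0,0,-0.0033,0,0,-0.5],[0,0,0,-0.0033,0,0,-0.5]],
  ],
)

```text
time: 13.0
tool_pos: [0.5108, -0.0182, 0.0098]
tool_rot: [3.142, 0.0, 0.203]
contact_force: [0.8, -0.9, -2.3]
opening: 0.0424
```

arm_command(
  motion=[
    [[0,0,0,-0.0017,0,0,-0.5],[0,0,0,-0.0033,0,0,-0.5],[0,0,0,-0.0033,0,0,-0.5]],
  ],
)

```text
time: 13.3
tool_pos: [0.5098, -0.0184, 0.0098]
tool_rot: [3.142, 0.0, 0.203]
contact_force: [0.5, -0.2, -3.1]
opening: 0.0422
```

arm_command(
  motion=[
    [[0,0,0,-0.0017,0,0,-0.5],[0,0,0,-0.0033,0,0,-0.5],[0,0,0,-0.0033,0,0,-0.5]],
  ],
)

```text
time: 13.6
tool_pos: [0.5088, -0.0186, 0.0098]
tool_rot: [3.142, 0.0, 0.203]
contact_force: [0.7, -0.3, -2.3]
opening: 0.0423
```

arm_command(
  motion=[
    [[0,0,0,-0.0017,0,0,-0.5],[0,0,0,-0.0033,0,0,-0.5],[0,0,0,-0.0033,0,0,-0.5]],
  ],
)

```text
time: 13.9
tool_pos: [0.5079, -0.0188, 0.0098]
tool_rot: [3.142, 0.0, 0.203]
contact_force: [0.3, -0.1, -3.1]
opening: 0.0425
```

arm_command(
  motion=[
    [[0,0,0,-0.0017,0,0,-0.5],[0,0,0,-0.0033,0,0,-0.5],[0,0,0,-0.0033,0,0,-0.5]],
  ],
)

```text
time: 14.2
tool_pos: [0.5069, -0.019, 0.0098]
tool_rot: [3.142, 0.0, 0.203]
contact_force: [0.5, 0.3, -3.3]
opening: 0.0423
```

arm_command(
  motion=[
    [[0,0,0,-0.0017,0,0,-0.5],[0,0,0,-0.0033,0,0,-0.5],[0,0,0,-0.0033,0,0,-0.5]],
  ],
)

```text
time: 14.5
tool_pos: [0.5059, -0.0192, 0.0098]
tool_rot: [3.142, 0.0, 0.203]
contact_force: [2.3, 0.6, -2.5]
opening: 0.0423
```

```bash
python3 - <<'E'
from h import *
c=cam("wrist"); save(c,"w13.png")
plan(.5,0,.01,.2)
E
```

```text
t 14.55 pos [ 0.5059 -0.0192  0.0098] rot [3.1415e+00 1.0000e-04 2.0330e-01] F [ 0.4   0.43 -3.1 ] T [-0.05 -0.17  0.01] open 0.0425
wz 0.0021 tx -0.0065 ty -0.0666 tz -0.0006
```

View pics/w13.png

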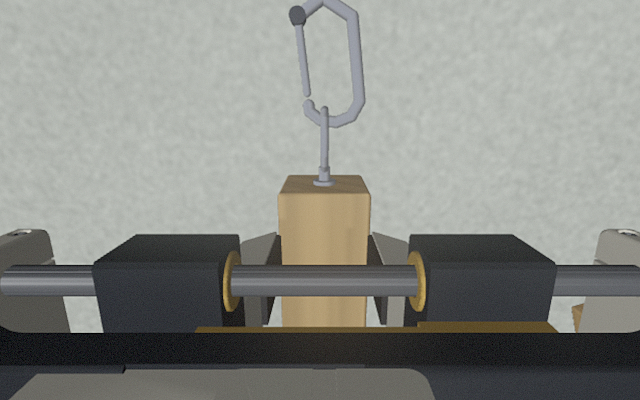

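The hook follows and the gate stays shut (306,95). The rod is still running free, so I'll continue.

arm_command(
  motion=[
    [[0,0,0,-0.0017,0,0,-0.5],[0,0,0,-0.0033,0,0,-0.5],[0,0,0,-0.0033,0,0,-0.5]],
  ],
)

```text
time: 14.85
tool_pos: [0.505, -0.0194, 0.0098]
tool_rot: [3.142, 0.0, 0.203]
contact_force: [1.7, -1.1, -2.8]
opening: 0.0424
```

arm_command(
  motion=[
    [[0,0,0,-0.0017,0,0,-0.5],[0,0,0,-0.0033,0,0,-0.5],[0,0,0,-0.0033,0,0,-0.5]],
  ],
)

```text
time: 15.15
tool_pos: [0.504, -0.0196, 0.0098]
tool_rot: [3.141, 0.0, 0.203]
contact_force: [0.9, -0.5, -2.6]
opening: 0.0424
```

arm_command(
  motion=[
    [[0,0,0,-0.0017,0,0,-0.5],[0,0,0,-0.0033,0,0,-0.5],[0,0,0,-0.0033,0,0,-0.5]],
  ],
)

```text
time: 15.45
tool_pos: [0.5031, -0.0198, 0.0098]
tool_rot: [3.142, 0.0, 0.203]
contact_force: [0.8, -0.0, -2.5]
opening: 0.0427
```

arm_command(
  motion=[
    [[0,0,0,-0.0017,0,0,-0.5],[0,0,0,-0.0033,0,0,-0.5],[0,0,0,-0.0033,0,0,-0.5]],
  ],
)

```text
time: 15.75
tool_pos: [0.5021, -0.02, 0.0098]
tool_rot: [3.142, 0.0, 0.203]
contact_force: [0.9, 0.0, -3.3]
opening: 0.0424
```

arm_command(
  motion=[
    [[0,0,0,-0.0017,0,0,-0.5],[0,0,0,-0.0033,0,0,-0.5],[0,0,0,-0.0033,0,0,-0.5]],
  ],
)

```text
time: 16.05
tool_pos: [0.5011, -0.0202, 0.0098]
tool_rot: [3.142, 0.0, 0.203]
contact_force: [1.4, 0.3, -3.3]
opening: 0.0426
```

arm_command(
  motion=[
    [[0,0,0,-0.0017,0,0,-0.5],[0,0,0,-0.0033,0,0,-0.5],[0,0,0,-0.0033,0,0,-0.5]],
  ],
)

```text
time: 16.35
tool_pos: [0.5001, -0.0204, 0.0098]
tool_rot: [3.142, 0.0, 0.203]
contact_force: [0.5, -0.3, -2.7]
opening: 0.0427
```

arm_command(
  motion=[
    [[0,0,0,-0.0017,0,0,-0.5],[0,0,0,-0.0033,0,0,-0.5],[0,0,0,-0.0033,0,0,-0.5]],
  ],
)

```text
time: 16.65
tool_pos: [0.4991, -0.0206, 0.0098]
tool_rot: [3.142, 0.0, 0.203]
contact_force: [1.1, 0.5, -2.3]
opening: 0.042
```

arm_command(
  motion=[
    [[0,0,0,-0.0017,0,0,-0.5],[0,0,0,-0.0033,0,0,-0.5],[0,0,0,-0.0033,0,0,-0.5]],
  ],
)

```text
time: 16.95
tool_pos: [0.4982, -0.0208, 0.0098]
tool_rot: [3.142, 0.0, 0.203]
contact_force: [1.2, 0.2, -3.0]
opening: 0.0424
```

arm_command(
  motion=[
    [[0,0,0,-0.0017,0,0,-0.5],[0,0,0,-0.0033,0,0,-0.5],[0,0,0,-0.0033,0,0,-0.5]],
  ],
)

```text
time: 17.25
tool_pos: [0.4972, -0.021, 0.0098]
tool_rot: [3.142, 0.0, 0.203]
contact_force: [1.2, 0.6, -1.8]
opening: 0.0422
```

arm_command(
  motion=[
    [[0,0,0,-0.0017,0,0,-0.5],[0,0,0,-0.0033,0,0,-0.5],[0,0,0,-0.0033,0,0,-0.5]],
  ],
)

```text
time: 17.55
tool_pos: [0.4967, -0.0212, 0.0099]
tool_rot: [3.141, -0.001, 0.203]
contact_force: [2.2, 0.1, -3.0]
opening: 0.0425
```

arm_command(
  motion=[
    [[0,0,0,-0.0017,0,0,-0.5],[0,0,0,-0.0017,0,0,-0.5],[0,0,0,-0.0017,0,0,-0.5]],
  ],
)

```text
time: 17.85
tool_pos: [0.4963, -0.0212, 0.0099]
tool_rot: [3.141, -0.001, 0.203]
contact_force: [4.7, 0.7, -4.6]
opening: 0.0425
```

```bash
python3 - <<'E'
from h import *
plan(.5,0,.01,.2)
E
```

```text
t 17.85 pos [ 0.4963 -0.0212  0.0099] rot [ 3.1413e+00 -1.0000e-03  2.0320e-01] F [ 4.73  0.72 -4.63] T [ 0.18 -0.74 -0.02] open 0.0425
wz 0.0021 tx 0.0263 ty -0.0669 tz -0.0003
```

arm_command(
  motion=[
    [[0,0,0,-0.0017,0,0,-0.5],[0,0,0,-0.0017,0,0,-0.5],[0,0,0,-0.0017,0,0,-0.5]],
  ],
)

```text
time: 18.15
tool_pos: [0.4961, -0.0214, 0.01]
tool_rot: [3.141, -0.002, 0.203]
contact_force: [5.2, 0.1, -4.2]
opening: 0.0424
```

```bash
python3 - <<'E'
from h import *
c=cam("wrist"); save(c,"w14.png")
plan(.5,0,.01,.2)
E
```

```text
t 18.20 pos [ 0.4961 -0.0214  0.01  ] rot [ 3.1411e+00 -1.5000e-03  2.0320e-01] F [ 6.9   0.91 -4.73] T [ 0.28 -0.91 -0.01] open 0.043
wz 0.0021 tx 0.0272 ty -0.0672 tz -0.0001
```

View pics/w14.png

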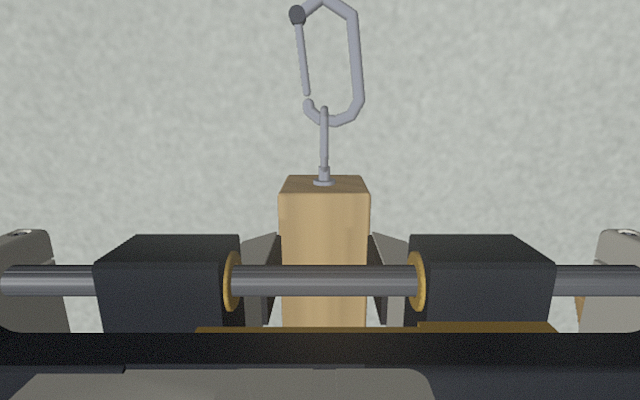

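arm_command(
  motion=[
    [[0,0,0,-0.0014,0,0,-0.5],[0,0,0,-0.0014,0,0,-0.5],[0,0,0,-0.0014,0,0,-0.5],[0,0,0,-0.0014,0,0,-0.5],[0,0,0,-0.0014,0,0,-0.5]],
  ],
)

```text
time: 18.7
tool_pos: [0.496, -0.0214, 0.01]
tool_rot: [3.141, -0.002, 0.203]
contact_force: [6.2, 1.4, -4.3]
opening: 0.0426
```

```bash
python3 - <<'E'
from h import *
plan(.5,0,.01,.2)
c=cam("wrist"); plan(.5,0,.01,.2)
c=cam("wrist"); plan(.5,0,.01,.2)
E
```

```text
t 18.70 pos [ 0.496  -0.0214  0.01  ] rot [ 3.141e+00 -2.100e-03  2.032e-01] F [ 6.2   1.36 -4.34] T [ 0.31 -1.05  0.04] open 0.0426
wz 0.0020 tx 0.0276 ty -0.0673 tz 0.0001
t 18.75 pos [ 0.496  -0.0214  0.01  ] rot [ 3.141e+00 -2.100e-03  2.032e-01] F [ 6.1   0.56 -3.99] T [ 0.33 -1.12 -0.02] open 0.0425
wz 0.0021 tx 0.0276 ty -0.0673 tz 0.0001
t 18.80 pos [ 0.496  -0.0214  0.01  ] rot [ 3.141e+00 -2.100e-03  2.033e-01] F [ 6.2   1.58 -4.71] T [ 0.34 -1.05  0.04] open 0.0424
wz 0.0021 tx 0.0276 ty -0.0673 tz 0.0001
```

arm_command(
  motion=[
    [[0,0,0,-0.0017,0,0,-0.5],[0,0,0,-0.0017,0,0,-0.5],[0,0,0,-0.0017,0,0,-0.5],[0,0,0,-0.0017,0,0,-0.5]],
  ],
)

```text
time: 19.2
tool_pos: [0.4959, -0.0216, 0.0101]
tool_rot: [3.141, -0.003, 0.203]
contact_force: [7.0, 1.3, -4.8]
opening: 0.0428
```

```bash
python3 - <<'E'
from h import *
for i in range(3): c=cam("wrist"); plan(.5,0,.01,.2)
save(c,"w15.png")
E
```

```text
t 19.25 pos [ 0.4959 -0.0216  0.0101] rot [ 3.1408e+00 -2.9000e-03  2.0320e-01] F [ 7.24  1.26 -5.36] T [ 0.36 -1.3  -0.03] open 0.0423
wz 0.0020 tx 0.0280 ty -0.0676 tz 0.0003
t 19.30 pos [ 0.4959 -0.0216  0.0101] rot [ 3.1408e+00 -2.9000e-03  2.0320e-01] F [ 7.19  2.68 -5.71] T [ 0.39 -1.25  0.06] open 0.0424
wz 0.0020 tx 0.0280 ty -0.0676 tz 0.0003
t 19.35 pos [ 0.4958 -0.0215  0.0101] rot [ 3.1408e+00 -2.9000e-03  2.0320e-01] F [ 7.93  1.94 -5.67] T [ 0.33 -1.24 -0.03] open 0.0424
wz 0.0020 tx 0.0281 ty -0.0675 tz 0.0003
```

View pics/w15.png

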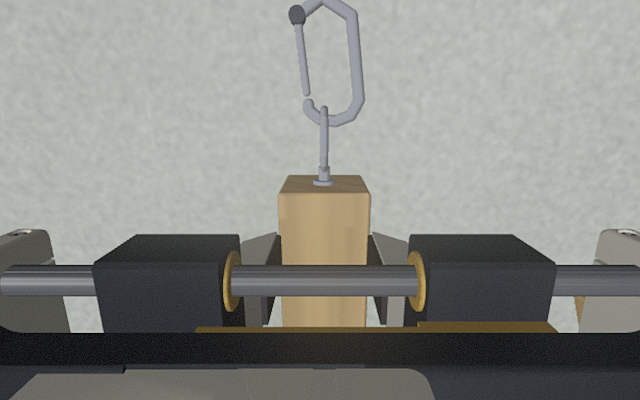

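The pull is about 8 N and the gate is shut with the eye seated. I'll hold it there.

arm_command(
  motion=[
    [[0,0,0,0,0,0,-0.5],[0,0,0,0,0,0,-0.5],[0,0,0,0,0,0,-0.5],[0,0,0,0,0,0,-0.5],[0,0,0,0,0,0,-0.5],[0,0,0,0,0,0,-0.5],[0,0,0,0,0,0,-0.5],[0,0,0,0,0,0,-0.5]],
  ],
)

```text
time: 20.15
tool_pos: [0.4958, -0.0216, 0.0101]
tool_rot: [3.141, -0.003, 0.203]
contact_force: [7.6, 1.8, -5.8]
opening: 0.0424
```

arm_command(
  motion=[
    [[0,0,0,0,0,0,-0.5],[0,0,0,0,0,0,-0.5],[0,0,0,0,0,0,-0.5],[0,0,0,0,0,0,-0.5],[0,0,0,0,0,0,-0.5],[0,0,0,0,0,0,-0.5]],
  ],
)

```text
time: 20.75
tool_pos: [0.4959, -0.0215, 0.0101]
tool_rot: [3.141, -0.003, 0.203]
contact_force: [7.0, 1.0, -5.1]
opening: 0.0424
```

arm_command(
  motion=[
    [[0,0,0,0.005,0,0,-0.5],[0,0,0,0.01,0,0,-0.5],[0,0,0,0.014,0,0,-0.5],[0,0,0,0.014,0,0,-0.5],[0,0,0,0.014,0,0,-0.5]],
  ],
)

```text
time: 21.25
tool_pos: [0.4978, -0.0207, 0.0096]
tool_rot: [-3.141, 0.001, 0.203]
contact_force: [-0.2, -0.8, -2.1]
opening: 0.0422
```

arm_command(
  motion=[
    [[0,0,0,0,0,0.004,-0.5],[0,0,0,0,0,0.008,-0.5],[0,0,0,0,0,0.008,-0.5],[0,0,0,0,0,0.008,-0.5]],
  ],
)

```text
time: 21.65
tool_pos: [0.4984, -0.0207, 0.0074]
tool_rot: [3.142, 0.0, 0.203]
contact_force: [-0.4, -0.1, -1.7]
opening: 0.0424
```

```bash
python3 - <<'E'
from h import *
c=cam("wrist"); save(c,"w16.png")
plan(.5,0,.01,.2)
s=cam("scene"); i2=s["image"][:,:,::-1]
cv2.imwrite("pics/s16.png",cv2.resize(i2[150:290,200:400],None,fx=4,fy=4,interpolation=cv2.INTER_CUBIC))
E
```

```text
t 21.70 pos [ 0.4985 -0.0207  0.0074] rot [3.1415e+00 1.0000e-04 2.0330e-01] F [ 0.35  0.13 -0.96] T [-0.05  0.05  0.01] open 0.0424
wz 0.0021 tx 0.0190 ty -0.0666 tz -0.0086
```

View pics/w16.png

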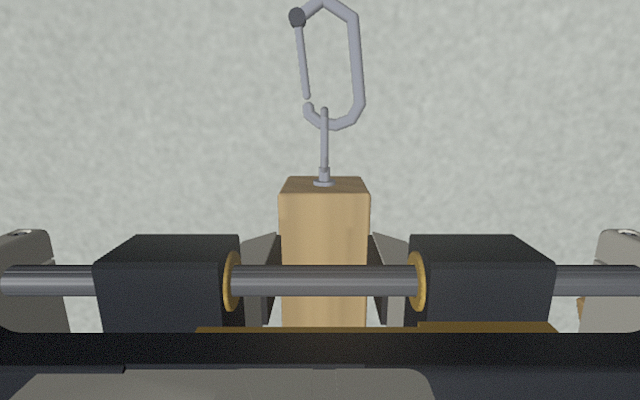

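View pics/s16.png

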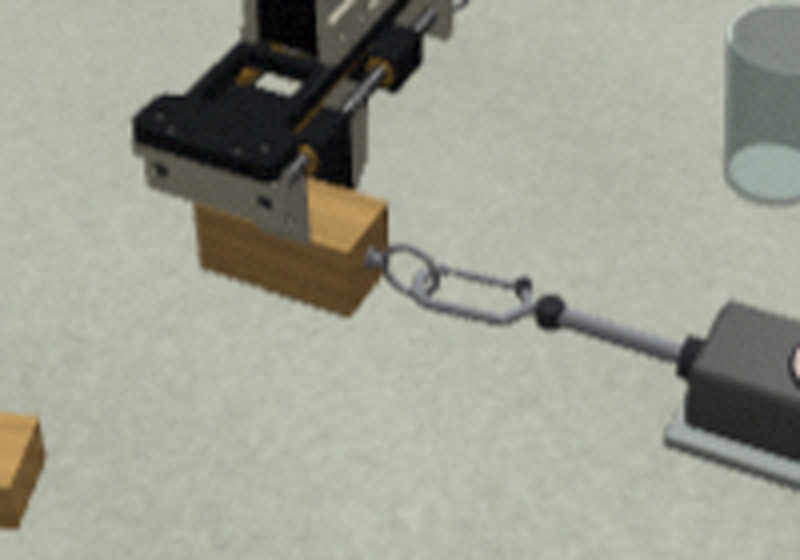

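The views show the block clipped on, the ring around the hook's front, the gate shut, and no load left. I'll settle the last half millimetre and release.

arm_command(
  motion=[
    [[0,0,0,0,0,0.0015,-0.5],[0,0,0,0,0,0.0015,-0.5],[0,0,0,0,0,0.0015,0.2],[0,0,0,0,0,0.0015,0.5],[0,0,0,0,0,0.0015,0.7],[0,0,0,0,0,0.0015,0.7],[0,0,0,0,0,0.0015,0.7],[0,0,0,0,0,0.0015,0.7]],
  ],
)

```text
time: 22.55
tool_pos: [0.4985, -0.0207, 0.0069]
tool_rot: [3.142, 0.0, 0.203]
contact_force: [0.1, -0.4, -0.1]
opening: 0.0777
```

arm_command(
  motion=[
    [[0,0,0,0,0,-0.05,0.7],[0,0,0,0,0,-0.15,0.7],[0,0,0,0,0,-0.3,0.7],[0,0,0,0,0,-0.45,0.7],[0,0,0,0,0,-0.45,0.7],[0,0,0,0,0,-0.45,0.7]],
  ],
)

```text
time: 23.15
tool_pos: [0.499, -0.0208, 0.1428]
tool_rot: [3.141, -0.002, 0.203]
contact_force: [-0.0, 0.6, -1.1]
opening: 0.0779
```

```bash
python3 - <<'E'
from h import *
c=cam("wrist"); save(c,"w17.png")
plan(.5,0,.01,.2)
P=cloud(c); m=(P[...,2]>.04)&(P[...,2]<.06); m[230:]=False
q=P[m]; A=np.c_[q[:,:2],np.ones(len(q))]; k=np.linalg.lstsq(A,q[:,2],rcond=None)[0]; print("block top plane",k[:2],q[:,2].mean(),len(q))
s=cam("scene"); save(s,"s17.png")
E
```

```text
t 23.20 pos [ 0.4981 -0.0206  0.1415] rot [-3.1415e+00  5.0000e-04  2.0330e-01] F [-0.1   0.74 -1.13] T [-0.04  0.05 -0.02] open 0.078
wz 0.0021 tx 0.0202 ty -0.0659 tz 0.4383
block top plane [-0.01512844 -0.00805362] 0.045928378760184914 3787
```

View pics/w17.png

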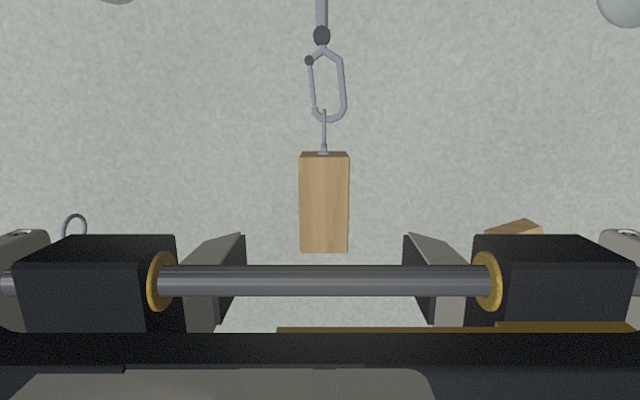

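View pics/s17.png

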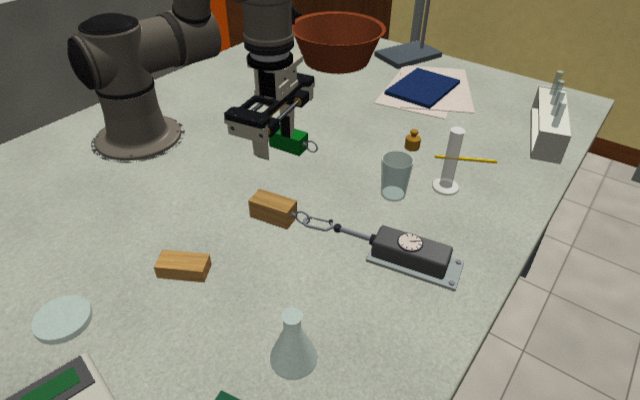

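```bash
python3 -c "
from cell import robot
print(robot.hand_in())"
```

```text
the job is handed in; nothing more can be done
None
```

The wooden block is clipped to the pull gauge, and the job was handed in at about 23 s of the 70 s allowed. The hand-in gives no verdict.

- **Clipping:** I swung the hook to its stop with the eye, pushed about 17 mm in through the gate, then drew the eye towards the hook's front. The camera showed the gate shut behind it.
- **Pull test:** I pulled back along the gauge's axis, about 20 mm of free run and then into the spring. The wrist sensor read roughly 7–8 N horizontally, held for about 1.5 s. The highest reading I saw at any check was under 10 N, counting all directions.
- **Last checks:**
  - The gate looked shut, with the eye about 62 mm from the pin.
  - The block's top was level, with a slope of about 0.017 rad and a height of 45.9 mm.
  - The gripper is open, with the fingers about 14 cm above the bench.
  - The glassware, the weight and the plain block look unmoved.
- **Went wrong or unconfirmed:**
  - An early move tilted the tool by mistake. I corrected it before reaching for anything.
  - The hook's angle read about 0.117 rad in the first views and 0.045 rad close up; I used the close-up value.
  - The force at the hook is inferred from the wrist sensor, whose readings scatter by roughly 1 N.

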